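Index the swivel vise two clicks past zero

TASK

Two bench vises stand on swivel bases that click every 30 degrees. Turn the one that holds the flat drilled bar until its pointer stands two clicks (60 degrees) anticlockwise, seen from above, of the long zero mark on its base, clicked into that step, and let go. Leave the other vise, with the round tube, in its step.

Things in the scene. Friction and masses are not known exactly. Their poses are not given: they have to be found in the camera images.
- flat_vise (a joint): Swivel angle of the vise holding the flat bar, rad: 0 with its pointer at the zero mark, growing anticlockwise from above. Clicks into a step at each multiple of 0.524 (30 deg); leaving a step takes about 0.3 N m; let go between steps it springs into the nearer one. Free from -1.4 to 2.0. Starts in the step at -30, 0 or +30 deg; wanted: +60 deg (1.047).
- flat_bar (a point): Middle of the flat bar's top edge, on the swivel axis, 152 mm above the bench; turns with the vise. Steel bar, clamped fast: 12 mm thick (own x), 180 long (own y), 50 high, top 35 mm free above the jaws; two holes; round eye 34 mm across at the +y end. Grip it here across its thickness, or push an end. Jaws 80 mm wide in y, to 36 mm either side in x. +x points to the pointer, z up.
- round_vise (a joint): Same for the like vise holding the round tube; starts in step 0, to stay there. Both vises: blue body on a fixed dark steel disc, 160 mm across, 22 high; white marks every 30 deg, the zero mark long and broad, on the side away from the robot; small steel pointer at the foot of the fixed jaw. Disc yawed up to 20 deg. Screw and 110 mm cross handle reach 95 mm out on the -x side, 52 mm up.
- round_tube (a point): Top of the round steel tube (30 mm across, 190 mm long along its own y) clamped in the other vise, on that swivel axis, 133 mm above the bench. The two vises stand side by side, about 0.32 to 0.46 m apart, either one on the left.
Mind the look-alikes: they are no part of the job. What is shaped like the part that bears flat_vise but purple or red is not meant.

How it is judged (in metres and radians):
At the end, for the whole second after the job is handed in: The vise with the flat bar rests in its step at +60 degrees (within 10 degrees), and the vise with the round tube is still in its step at 0 (within 10 degrees) (value of joint flat_vise between 0.873 and 1.222 rad and velocity of joint flat_vise between -0.05 and 0.05 rad/s and value of joint round_vise between -0.175 and 0.175 rad); the robot touches nothing.
It fails at once if the vise with the round tube is turned out of its step (more than 15 degrees) (value of joint round_vise above 0.262 rad or value of joint round_vise below -0.262 rad).
It also fails if it takes over 35 s, if anything falls off the work surface, if the arm or the gripper's body presses on something with over 40 N, if the wrist force passes 120 N, or if a joint passes its speed limit or range.

ROBOT

A 7-joint arm with a two-finger parallel gripper is mounted at the origin on the work surface. World frame = base frame: x ahead of the robot, y to its left, z up, the work surface at z = 0. Lengths are in mm, angles in rad, forces in N, time in s.
With the tool pointing down it reaches from about 400 to 875 mm from the base axis. Payload 4.4 kg.
Tool frame: the origin (TCP) lies at the very end of the fingers, on their centre line; the grasp point (between the pads) lies 19 mm behind it; z points along the fingers, y is the line along which they close (so a half turn about z gives the same grasp; the last joint's range is limited). The gripper opens to 85 mm and grips with 20 to 120 N. Pads are 22 mm wide; open, the fingers measure 114 mm over their backs; the gripper's body (76 mm by 85 mm) begins 54 mm behind the grasp point. The pads swing forward as they close: fully open they stand 13 mm farther back than shut.
Start: joints at [1.159, 0.628, 0.038, 1.517, -0.027, 0.996, -0.02], TCP at [220.345, -611.527, 231.313] pointing down, gripper open.
Joint ranges: [-3.06, 3.06], [-0.37, 2.12], [-1.25, 1.32], [0.18, 2.47], [-1.1, 4.24], [0.23, 1.98], [-2.94, 2.94]. Speed limits (rad/s): [2.57, 2.57, 3.14, 3.14, 3.14, 3.14, 3.14].

INTERFACE

Orientations are given as [roll, pitch, yaw] about the fixed x, y, z axes, in that order (R = Rz(yaw) Ry(pitch) Rx(roll)).
In Python, from cell import sensors, get_image, camera_params, order gives the robot as it stands.
- The arm moves only by the shell command python3 -m inch 'ROWS' [OPENING]. ROWS is JSON, a list that holds one entry, the list of rows, each a list of 4 numbers: the shift along the tool's x, y, z in cm, then the turn about the tool's z in degrees. A call has 1 to 8 rows; each row is the pose to reach, as a shift and turn from the pose commanded when the call began, along the tool's axes at that moment; what a row does not reach only later rows make up. A row lasts 1/12 s, in which the tool goes at most 41.7 mm and 7.16 degrees, less where a joint would pass 70% of its speed; a pose out of reach is approached as far as the arm can. A call with a gripper value outside its range is refused whole. OPENING is the finger opening in cm, from 0 to 8.54, set as the call begins (- or left out, the last holds). The fingers move at their own pace and stop on an object; the grip force is fixed at half the most. Time passes only in rows, so rows that repeat a pose let the fingers close. It gives the time, the measured TCP pose, the force, the opening and the grip force at its end, in the units of the state.
- sensors.read_state(): the state, without advancing time (a new reading comes with each control period).
- get_image(name): name is "scene" or "side" or "wrist"; returns the picture (384x512x3 uint8, blue, green, red); there is no depth.
- camera_params(name): a dict with "mtx" (3x3 intrinsics, pixels), "D" ([k1, k2, p1, p2, k3] as OpenCV has them; the pictures are not rectified), "rvec" (rotation vector, rad) and "tvec" (3), from world to camera coordinates, as OpenCV has them. Camera axes: x right, y down, z forward; pixel columns grow to the right and rows downward; lengths in mm; the calibration is good to about 2 mm. A picture is of the moment at which its call begins: read the wrist's pose just before it. camera_params takes no time and is no camera call; for the wrist camera it gives the pose at the moment of the call.
- order.finish_job(): hands the job in; it is judged then, once.
The state is a dict: "clock": time; "qpos": joint angles; "qd": joint speeds; "tau": joint torques, N m; "eef_pos": TCP position; "tool_rot": TCP orientation; "force": force on the tool from outside, world axes, zero at the start; "torque": the same for the moment, N m; "width": finger opening in mm; "gripper_force": force on a finger pad.
Only numpy, scipy, OpenCV 4.12 (cv2) and the standard library are available. Lean on these libraries where they do the work, as an engineer would, in place of code of your own. Each camera call takes 0.05 s, during which the arm holds its last target. There are 200 camera calls.

## Working session

There is one attempt and no reset: what is moved stays moved. The work goes in short steps, Python scripts to look and compute and a shell command to move; the robot and the scene stay as the last step left them, time stands still between calls to the robot, and variables do not carry over. Pictures are saved under pics/ and viewed, at most 10 in all, crops included, and the job is handed in when it is done.

```bash
mkdir -p pics; cat > h.py <<'E'
import numpy as np,cv2
from cell import sensors,get_image,camera_params,order
def ray(p,uv):
    R=cv2.Rodrigues(np.array(p['rvec'],float))[0];t=np.array(p['tvec'],float).ravel()
    n=cv2.undistortPoints(np.array([[uv]],float),np.array(p['mtx'],float),np.array(p['D'],float)).ravel()
    return -R.T@t, R.T@np.array([n[0],n[1],1])
def onz(p,uv,z):
    o,d=ray(p,uv);return o+d*(z-o[2])/d[2]
def proj(p,X):
    return cv2.projectPoints(np.array([X],float),np.array(p['rvec'],float),np.array(p['tvec'],float),np.array(p['mtx'],float),np.array(p['D'],float))[0].ravel()
E
python3 - <<'E'
from h import *
a=get_image("scene");b=get_image("side")
cv2.imwrite('pics/scene.png',a);cv2.imwrite('pics/side.png',b)
for n in("scene","side"):
    p=camera_params(n);print(n,ray(p,(256,192)))
s=sensors.read_state();print(s['clock'],s['eef_pos'],s['tool_rot'],s['width'])
E
```

```text
scene (array([1011.54110534, -121.407444  , 1137.74301154]), array([-0.48150967,  0.14685219, -0.86408483]))
side (array([-440.79477539,  349.43132823,  912.30206907]), array([ 0.70911781, -0.25580545, -0.65712391]))
0.1 [ 220.12532542 -610.99513385  230.47686705] [-3.13987573e+00  4.59624637e-05  3.45799118e-01] 85.37396413555621
```

View pics/scene.png

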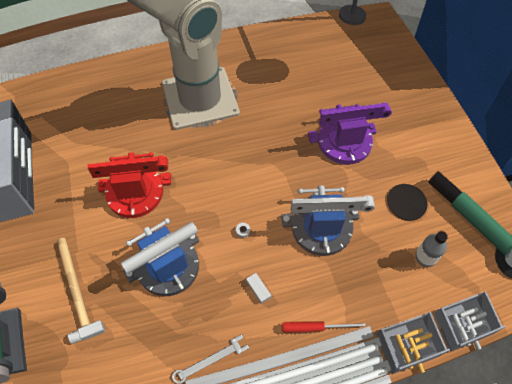

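View pics/side.png

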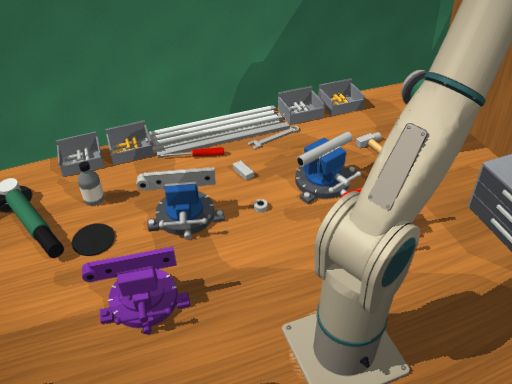

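The scene view shows four candidates: blue vise with the flat steel bar (325,215), blue vise with the round tube (162,258), red look-alike (132,187) and purple look-alike (347,135). I choose the blue one at (325,215), whose eye end is at (367,205), and check it in a crop.

```bash
python3 - <<'E'
from h import *
p=camera_params("scene");a=cv2.imread('pics/scene.png')
c=cv2.resize(a[170:265,275:385],None,fx=7,fy=6,interpolation=cv2.INTER_CUBIC);
cv2.imwrite('pics/crop.png',c)
for u in[(287,203),(370,203),(325,204)]:print(u,onz(p,u,152))
# disc: dark gray ellipse centre
for u in[(288,222),(355,222),(322,251)]:print('disc',onz(p,u,22))
for u in[(126,270),(195,232)]:print('tube',onz(p,u,133))
E
```

```text
(287, 203) [511.18042485 107.24133134 152.        ]
(370, 203) [567.06086768 296.34566846 152.        ]
(325, 204) [538.98811804 192.11177194 152.        ]
disc [499.33220039 122.21688783  22.        ]
disc [549.5111045  290.52951855  22.        ]
disc [601.39989762 178.85122254  22.        ]
tube [ 564.01583221 -288.02925182  133.        ]
tube [ 514.595143   -116.20472779  133.        ]
```

View pics/crop.png

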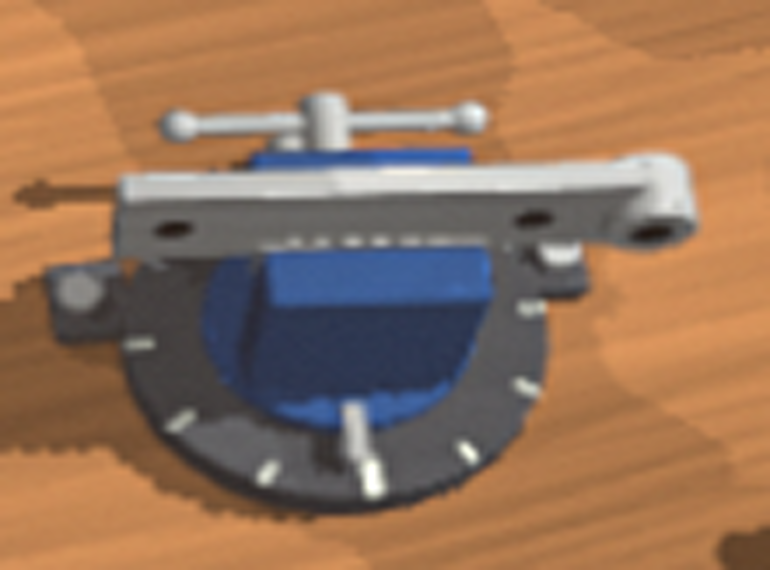

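The crop confirms the grey flat bar clamped in a blue body, with the eye at crop (660,190). The pointer (355,430) lies at the broad long mark (372,478), so it starts at step 0 and needs +60°.

```bash
python3 - <<'E'
from h import *
p=camera_params("scene")
f=lambda x,y,z:onz(p,(275+x/7,170+y/6),z)
L=f(122,186,152);E=f(662,172,152);print('bar',L,E,np.linalg.norm(E-L),np.degrees(np.arctan2(*(E-L)[1::-1])))
M=f(372,478,22);P=f(353,425,28);print('mark',M,'ptr',P)
d1=f(123,350,22);d2=f(548,320,22);print('disc',d1,d2,np.linalg.norm(d1-d2),(d1+d2)/2)
# jaw fixed top edge ends: z 117
j1=f(268,250,117);j2=f(490,248,117);print('jaw',j1,j2,(j1+j2)/2)
s=sensors.read_state();R=cv2.Rodrigues(np.zeros(3))[0]
from scipy.spatial.transform import Rotation as T
R=T.from_euler('xyz',s['tool_rot']).as_matrix()
for G in([380,-300,240],[540,195,240],[480,-100,260]):print(G,R.T@(np.array(G)-s['eef_pos'])/10)
E
```

```text
bar [509.69287754 121.16640851 152.        ] [555.87792114 300.0384174  152.        ] 184.73833879352924 75.52234081815153
mark [602.49035298 195.06689467  22.        ] ptr [579.84561317 195.26396028  28.        ]
disc [519.98464791 127.78412914  22.        ] [551.81789149 284.69625535  22.        ] 160.1086217139899 [535.9012697  206.24019225  22.        ]
jaw [533.90343338 168.62301468 117.        ] [555.01214958 242.90199888 117.        ] [544.45779148 205.76250678 117.        ]
[380, -300, 240] [ 25.58218033 -23.84124658  -0.91255688]
[540, 195, 240] [ 57.41301428 -64.98785305  -0.84337426]
[480, -100, 260] [ 41.76910932 -39.27127083  -2.88681163]
```

```bash
python3 -m inch '[[[1.5,-1.4,-1,-2],[4.3,-4.1,-2,-6],[7.2,-6.8,-3,-10],[10.1,-9.5,-3,-14],[13,-12.2,-3,-18],[15.9,-15,-3,-22],[18.8,-17.7,-3,-26],[21.7,-20.4,-3,-30]]]' 8.5
python3 - <<'E'
from h import *
from scipy.spatial.transform import Rotation as T
s=sensors.read_state();R=T.from_euler('xyz',s['tool_rot']).as_matrix()
print(s['qpos'],s['eef_pos'],np.degrees(s['tool_rot']))
for G in([480,-100,260],[536,207,260]):print(G,R.T@(np.array(G)-s['eef_pos'])/10)
E
```

```text
clock: 0.77
eef_pos: [355.6, -344.1, 261.2]
tool_rot: [-3.141, 0.0, 0.873]
force: [0.5, -0.1, 0.5]
width: 84.8
gripper_force: 0.0
[ 0.81099497  0.37219485 -0.13523468  1.89903276  0.06397429  0.87478875
 -0.05424556] [ 355.64517682 -344.06579041  261.22670187] [-1.79981756e+02  2.02546549e-03  5.00019592e+01]
[480, -100, 260] [26.69011322 -6.16116275  0.12368854]
[536, 207, 260] [ 53.8078163  -21.60396574   0.12764726]
```

```bash
python3 -m inch '[[[3.8,-0.9,0,-3],[7.6,-1.8,0,-6],[11.4,-2.7,0,-9],[15.2,-3.6,0,-12],[19,-4.5,0,-15],[22.8,-5.4,0,-18],[26.6,-6.4,0,-22],[30,-8.4,0,-25.5]]]' 8.5
python3 - <<'E'
from h import *
from scipy.spatial.transform import Rotation as T
s=sensors.read_state();R=T.from_euler('xyz',s['tool_rot']).as_matrix()
print(s['qpos'],s['eef_pos'],np.degrees(s['tool_rot']))
for G in([480,-100,260],[536,207,260],[510,160,260]):print(G,R.T@(np.array(G)-s['eef_pos'])/10)
p=camera_params('wrist');print(ray(p,(256,192)))
E
```

```text
clock: 1.43
eef_pos: [486.7, -61.2, 261.3]
tool_rot: [3.14, -0.0, 1.317]
force: [0.3, 1.0, 1.2]
width: 84.9
gripper_force: 0.0
[ 0.30369299  0.3762465  -0.32190628  1.90757848  0.15147423  0.87924251
 -0.34763628] [486.72210495 -61.24004991 261.25547563] [ 1.79897599e+02 -2.73103043e-02  7.54619275e+01]
[480, -100, 260] [-3.9206896   0.32205638  0.12425455]
[536, 207, 260] [27.20205548 -1.96368709  0.13500422]
[510, 160, 260] [21.99988462 -3.30062187  0.13013517]
(array([506.89357461,  15.56382381, 404.42383419]), array([-0.08704113, -0.28965914, -0.95329726]))
```

```bash
python3 -m inch '[[[3.5,-0.3,0,0],[7.5,-0.6,0,0],[11.5,-0.9,0,0],[15.5,-1.2,0,0],[19.5,-1.5,0,0],[23.4,-1.8,0,0],[26,-2,0,0],[27.2,-2,0,0]]]' 8.5
python3 -m inch '[[[0,0,0,0],[0,0,0,0]]]' 8.5 >/dev/null
python3 - <<'E'
from h import *
s=sensors.read_state();print(s['qpos'],s['eef_pos'],np.degrees(s['tool_rot']),s['force'])
p=camera_params('wrist');a=get_image('wrist');cv2.imwrite('pics/w1.png',a);np.savez('w1.npz',**{k:np.array(v) for k,v in p.items()})
E
```

```text
clock: 2.1
eef_pos: [533.7, 211.0, 261.1]
tool_rot: [-3.14, -0.003, 1.32]
force: [0.0, -0.7, 0.4]
width: 84.9
gripper_force: 0.0
[-0.18883144  0.50104771 -0.34487877  1.6961615   0.19786318  0.98045135
 -0.86169752] [534.12377678 204.51928706 260.75058364] [-1.79962427e+02  1.07119770e-01  7.53206271e+01] [-0.38233577  0.24297404 -0.20725356]
```

View pics/w1.png

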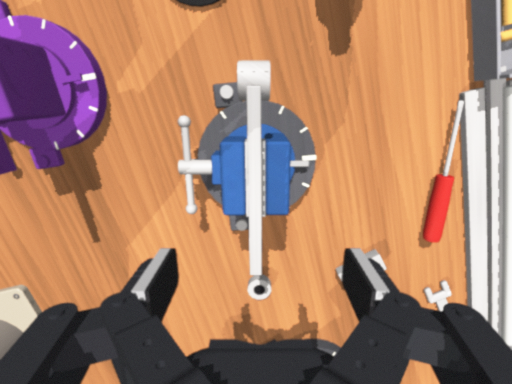

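The wrist view shows the target vise: bar from eye (254,75) to its lower end (256,275), blue jaws (222–290, 137–215), pointer (300,163) next to the long mark (309,157). It is in step 0.

```bash
python3 - <<'E'
from h import *
from scipy.spatial.transform import Rotation as T
p=dict(np.load('w1.npz'));a=cv2.imread('pics/w1.png')
print('nut',onz(p,(259,288),5))
# light bar top centreline rows 105..270
hs=cv2.cvtColor(a,cv2.COLOR_BGR2HSV);pts=[]
for v in range(105,270,4):
    r=(hs[v,235:285,1]<40)&(hs[v,235:285,2]>170)
    u=np.where(r)[0]
    if len(u)>4: pts.append((v,235+u.min(),235+u.max()))
print(pts[::6])
m=[onz(p,((l+h)/2,v),152) for v,l,h in pts]; m=np.array(m)[:,:2]
w=[np.linalg.norm(onz(p,(l,v),152)-onz(p,(h,v),152)) for v,l,h in pts];print('w',np.round(w,0))
vx,vy,x0,y0=cv2.fitLine(m.astype(np.float32),cv2.DIST_HUBER,0,.01,.01).ravel()
d=np.array([vx,vy])*np.sign(vy);print('dir',np.degrees(np.arctan2(d[1],d[0])),'pt',x0,y0)
bl=cv2.inRange(hs,(100,120,60),(125,255,255));bl[:, :205]=0;bl[:,300:]=0;bl[:120]=0;bl[230:]=0
ys,xs=np.where(bl);print('blue',xs.min(),xs.max(),ys.min(),ys.max())
for v in(ys.min(),137,215):print('jaw',v,onz(p,(256,v),117))
for u in[(254,60),(254,92),(256,277)]:print('bar',u,onz(p,u,152))
for u in[(309,157),(203,165),(258,100),(258,218)]:print('disc',u,onz(p,u,22))
E
```

```text
nut [479.27321391  -0.95483599   5.        ]
[(105, np.int64(247), np.int64(260)), (129, np.int64(247), np.int64(260)), (153, np.int64(245), np.int64(264)), (177, np.int64(245), np.int64(264)), (201, np.int64(246), np.int64(261)), (225, np.int64(249), np.int64(261)), (249, np.int64(249), np.int64(261))]
w [11. 29. 29. 11. 11. 11. 11. 11. 11. 13. 17. 13. 17. 17. 14. 17. 17. 14.
 17. 14. 14. 16. 14. 17. 14. 14. 17. 14. 11. 11. 11. 12. 12. 12. 12. 12.
 12. 11. 11. 11. 11. 11.]
dir 75.783165 pt 530.78455 209.88182
blue 211 294 124 214
jaw 124 [545.48280207 260.99477484 117.        ]
jaw 137 [542.26807942 248.91659221 117.        ]
jaw 215 [520.95420727 168.85770498 117.        ]
bar (254, 60) [557.95528155 312.28217773 152.        ]
bar (254, 92) [551.67128692 288.86159169 152.        ]
bar (256, 277) [507.56522471 116.77988835 152.        ]
disc (309, 157) [600.00834987 194.53713195  22.        ]
disc (203, 165) [459.09669407 220.11573116  22.        ]
disc (258, 100) [552.41544607 282.14205624  22.        ]
disc (258, 218) [511.29111745 126.31106819  22.        ]
```

```bash
python3 -m inch '[[[0.2,-0.4,2,0],[0.2,-0.4,5,0],[0.2,-0.4,8,0],[0.2,-0.4,10.5,0],[0.2,-0.4,12.5,0],[0.2,-0.4,13.5,0],[0.2,-0.4,13.6,0],[0.2,-0.4,13.6,0]]]' 5
python3 -m inch '[[[0,0,0,0],[0,0,0,0],[0,0,0,0],[0,0,0,0],[0,0,0,0],[0,0,0,0],[0,0,0,0],[0,0,0,0]]]' 0
```

```text
clock: 2.98
eef_pos: [531.4, 207.1, 125.5]
tool_rot: [3.141, 0.001, 1.313]
force: [0.2, 0.5, 0.7]
width: 49.8
gripper_force: 0.0
clock: 3.65
eef_pos: [530.0, 209.1, 126.7]
tool_rot: [-3.141, -0.0, 1.315]
force: [-3.6, -0.1, 7.7]
width: 10.8
gripper_force: 62.0
```

```bash
python3 -m inch '[[[0,0,0,-4],[0,0,0,-9],[0,0,0,-14],[0,0,0,-19],[0,0,0,-24],[0,0,0,-29],[0,0,0,-31],[0,0,0,-31]]]' 0
```

```text
clock: 4.32
eef_pos: [528.9, 209.1, 126.7]
tool_rot: [-3.139, -0.0, 1.86]
force: [-6.6, -1.6, 9.7]
width: 10.6
gripper_force: 62.6
```

Turned 31° with low forces; continuing to the second step.

```bash
python3 -m inch '[[[0,0,0,-4],[0,0,0,-9],[0,0,0,-14],[0,0,0,-19],[0,0,0,-24],[0,0,0,-29],[0,0,0,-30],[0,0,0,-30]]]' 0
python3 -m inch '[[[0,0,0,0],[0,0,0,0],[0,0,0,0],[0,0,0,0],[0,0,0,0]]]' 4
python3 -m inch '[[[0,0,-1,0],[0,0,-3,0],[0,0,-6,0],[0,0,-9,0],[0,0,-12,0],[0,0,-13,0],[0,0,-13,0],[0,0,-13,0]]]' 5
python3 - <<'E'
from h import *
a=get_image('scene');cv2.imwrite('pics/scene2.png',a)
p=camera_params('wrist');a=get_image('wrist');cv2.imwrite('pics/w2.png',a);np.savez('w2.npz',**{k:np.array(v) for k,v in p.items()})
E
```

```text
clock: 4.98
eef_pos: [528.0, 208.5, 126.7]
tool_rot: [-3.138, -0.001, 2.384]
force: [-9.3, -1.6, 13.3]
width: 11.1
gripper_force: 64.0
clock: 5.4
eef_pos: [531.5, 208.4, 125.4]
tool_rot: [3.141, 0.0, 2.379]
force: [-0.1, 0.1, -1.3]
width: 39.9
gripper_force: 0.0
clock: 6.07
eef_pos: [531.1, 208.2, 255.5]
tool_rot: [3.141, 0.001, 2.379]
force: [0.3, 0.2, -1.1]
width: 49.5
gripper_force: 0.0
```

View pics/w2.png

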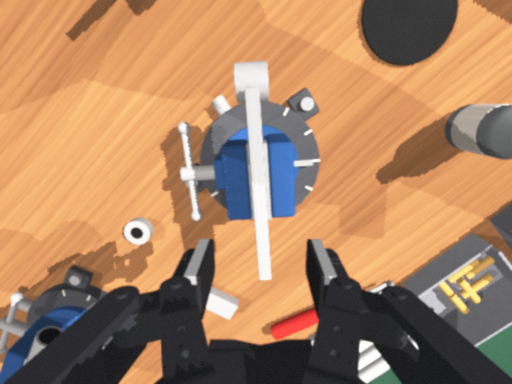

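View pics/scene2.png

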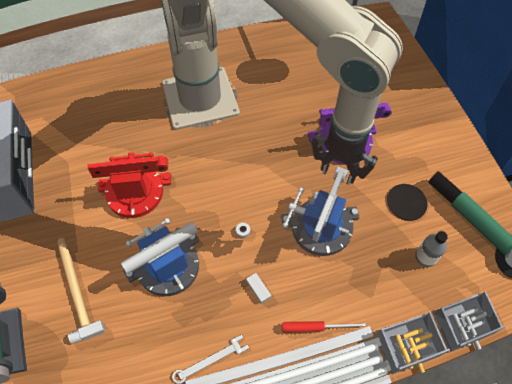

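The wrist view shows the bar free, from eye (251,80) to end (265,275), with the pointer at (305,162). The scene view shows the tube vise unmoved at (162,258). I measure the turn.

```bash
python3 - <<'E'
from h import *
p=dict(np.load('w2.npz'));q=dict(np.load('w1.npz'))
ang=lambda a,b:np.degrees(np.arctan2(*(b-a)[1::-1]))
a=ang(onz(p,(265,275),152),onz(p,(252,95),152));b=ang(onz(q,(256,275),152),onz(q,(254,95),152))
print('bar before/after',b,a,a-b)
C=np.array([531,207.5,22])
M=onz(q,(309,157),22);print('zero mark',ang(C,M),'expected bar y after',ang(C,M)+150)
for n in range(-2,5):
    t=np.radians(ang(C,M)+30*n);print(n,proj(p,C+70*np.array([np.cos(t),np.sin(t),0])))
im=cv2.imread('pics/w2.png');cv2.imwrite('pics/c2.png',cv2.resize(im[80:240,170:350],None,fx=4,fy=3.7,interpolation=cv2.INTER_CUBIC)[:590])
s=sensors.read_state();print(s['clock'])
E
```

```text
bar before/after 75.64021891163799 140.19339417531953 64.55317526368154
zero mark -10.638745439046872 expected bar y after 139.3612545609531
-2 [237.55445498 207.6115215 ]
-1 [262.94999718 212.64275619]
0 [287.75433059 205.14552222]
1 [306.13756152 186.56921388]
2 [313.12940345 160.88626418]
3 [305.92187429 134.47258922]
4 [285.48998079 114.97964815]
6.1667
```

View pics/c2.png

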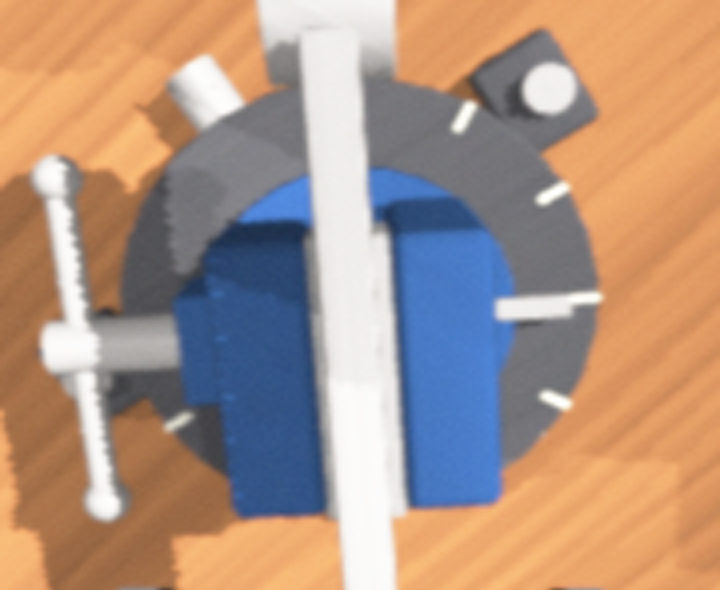

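The crop shows the pointer tip (570,308) on the mark at (590,298). The bar's y axis measures 140.2° against the 139.4° expected for +60°, so the vise sits in its step. I hand it in.

```bash
python3 -c "
from cell import order
print(order.finish_job())"
```

```text
the job is handed in; nothing more can be done
None
```

I turned the flat-bar vise from step 0 to its +60° step and let go, with the bar measured within about 1° of target; the round-tube vise looked unmoved in the final view, and I handed the job in at about 6.2 s (no verdict came back).

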